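# Clear the setting block, then free the sagging bolt and hold the gate ajar

### The job

Put the orange-topped setting block that stands in front of the little bench gate back upright in its own orange-marked slot of the block rack, and let go of it. Then open the gate: its bolt has sagged behind the bent-up lip of the keeper, so lift the bolt by its red handle while you pull it out of the keeper, swing the gate towards the robot, and hold it about 30 degrees open. Finish while still gripping the red handle, because the gate's spring would shut it; leave everything else on the bench where it is.

Things in the scene. Friction and masses are not known exactly. Their poses are not given: they have to be found in the camera images.
- block_orange: Loose upright steel setting block, 30 x 30 mm and 70 mm tall, about 0.42 kg, its top 18 mm orange. Origin: centre of its underside; z up, x and y along its square sides. It stands on the bench in front of the gate, in the way of its swing.
- slot_orange_in (a point): Centre of the inner floor of the rack pocket marked with orange strips, the orange block's own place. Pocket 38 x 38 mm inside; its 4 mm walls rise 22 mm above this point, which is 10 mm above the bench. x and y along the pocket's sides (x as the rack's), z up. With the fingers closing along x they keep clear of the neighbour pockets.
- rack: Fixed plywood board, 100 x 220 x 6 mm, with three equal pockets 67 mm apart in a row along its y, in any order of colours; each has strips of its colour on the board before and behind it (along x). Origin: centre of its underside.
- slot_green: Rack pocket with green strips, empty, not meant for the orange block. Origin: centre of its underside.
- frame: Fixed gate frame, base 90 x 350 mm, posts 165 mm tall. Origin: on the bench under its middle. x away from the robot, square to the closed gate; y along the closed gate to the hinge post (robot's left). Closed leaf: y -136 to +125, x +-9, z 20 to 160 mm. Bolt on the leaf's front (-x) side; brass keeper on the -y post, front at x -45, top at z 170 mm.
- gate_hinge (a point): Point on the gate's vertical hinge axis, 130 mm from the frame's origin along the frame's y, at z 140 mm. Axes as the frame's.
- gate (a joint): Hinge angle of the gate, rad: 0 closed, growing as its free (-y) end swings towards the robot (clockwise from above), up to 1.1. A spring shuts it with 0.25 N m when closed, 0.5 N m at 0.5 rad: it stays open only while held. It cannot open while the bolt is in the keeper. 30 degrees is 0.52.
- bolt_grip (a point): Middle of the bolt's red handle, an upright 18 mm cylinder reaching 24 mm above and 28 mm below this point; grip it here from above: with the bolt sagged it is at z 190 mm, and gate, guides and keeper all stay below 170 mm. At frame x -30, y -60 mm with the gate closed and the bolt home. Axes as the frame's, turning with the gate.
- bolt (a joint): How far the bolt is drawn, m: 0 fully in the keeper, growing as it slides along the gate towards the hinge (frame's +y when closed), up to 0.060. About 1 N of friction; stays where left. Sagged, its down-turned toe meets the keeper's red bent-up lip at 0.012 and goes no farther; the toe is past the lip from 0.024, the bolt clear of the keeper from 0.030.
- bolt_lift (a joint): How far the bolt is raised in its worn, tall guides, m: 0 sagged, up to 0.016. It drops by its own weight (0.28 kg). The toe clears the lip of the keeper only when raised more than about 0.008.
- block_blue: Like the orange block but blue-topped; stands in its own blue-marked pocket of the rack. Bystander. Origin: centre of its underside.
- block_green: Like the orange block but green-topped; stands on the bench at the left. Bystander. Origin: centre of its underside.
- tape_measure: Black tape measure, 68 x 38 x 62 mm, on the bench at the left. Bystander.
- magnet_case: Black box with a white and pink label, 100 x 90 x 45 mm, far right. Bystander.
- marker_pen: Black marker pen, 130 mm long, lying beyond the rack. Bystander.
- steel_plate: Loose square metal plate, 55 x 55 x 5 mm, near left. Bystander.
- cutter_knife: Red cutter knife, 150 mm long, lying at the right. Bystander.
- bracket: Small welded L bracket, 90 x 50 x 50 mm, far left. Bystander.

How it is judged:
By the outcome, as a careful person would: the job done as asked, in the order asked, and still so for the second after the job is handed in, while the arm keeps its last pose, push and grip.
It also fails if it takes over 56 s, if anything falls off the work surface, if the arm or the gripper's body presses on something with over 40 N, if the wrist force passes 120 N, or if a joint passes its speed limit or range.

### The arm

A 7-joint arm with a two-finger parallel gripper is mounted at the origin on the work surface. World frame = base frame: x ahead of the robot, y to its left, z up, the work surface at z = 0. Lengths are in m, angles in rad, forces in N, time in s.
With the tool pointing down it reaches from about 0.35 to 0.9 m from the base axis. Payload 19.9 kg.
Tool frame: the origin (TCP) lies at the very end of the fingers, on their centre line; the grasp point (between the pads) lies 19 mm behind it; z points along the fingers, x is the direction in which the jaws open and shut, and the axes are right-handed (so a half turn about z gives the same grasp; the last joint's range is limited). The gripper opens to 85 mm and grips with 20 to 120 N. Pads are 22 mm wide; open, the fingers measure 114 mm over their backs; the gripper's body (76 mm by 85 mm) begins 54 mm behind the grasp point. The pads swing forward as they close: fully open they stand 13 mm farther back than shut.
Start: joints at [1.264, 0.417, -0.01, 1.614, 0.005, 1.111, -0.053], TCP at [0.164, -0.603, 0.231] pointing down, gripper open.
Joint ranges: [-2.81, 2.81], [-0.39, 2.02], [-1.27, 1.25], [0.06, 2.57], [-1.19, 4.33], [0.19, 2], [-2.82, 2.82]. Speed limits (rad/s): [1.89, 1.89, 2.39, 2.39, 3.01, 3.01, 3.01].

### API

Orientations are given as a unit quaternion [w, x, y, z].
In Python, from plant import ctrl gives the robot as it stands. The module is installed in compiled form; this text tells all that it offers.
- The arm moves only by the tool carry_out, never from a script. Its argument "targets" is a list of rows, each an object of numbers: "grip": the gripper command: -1 is fully open, 1 is shut, values between are in proportion; "tx", "ty", "tz": the shift along the tool's x, y, z in cm; "roll": the turn about the tool's z in rad. In form: [{"grip": .., "tx": .., "ty": .., "tz": .., "roll": ..}, ...]. A call has 1 to 8 rows; each row shifts and turns the commanded pose from where the row before left it, along the tool's axes as they then stand; what a row does not reach is not made up. A row lasts 1/8 s, in which the tool goes at most 62.5 mm and 10.7 degrees, less where a joint would pass 70% of its speed; a pose out of reach is approached as far as the arm can. A call with a gripper value outside its range is refused whole. The fingers move at their own pace and stop on an object; "squeeze" is the grip in N (left out, the last holds). Time passes only in rows, so rows that do not move let the fingers close. It gives the time, the measured TCP pose, the force and the opening at its end, in the units of the state.
- ctrl.state(): the state, without advancing time (a new reading comes with each control period).
- ctrl.get_image(name): name is "scene" or "top" or "wrist"; returns the picture (400x640x3 uint8, red, green, blue); there is no depth.
- ctrl.calibration(name): a dict with "vertical_fov" (degrees; the focal length in pixels is half the picture's height over the tangent of half this angle, whatever the lens; pixels are square), "cx", "cy" (the principal point, pixels), "cam_to_world" (4x4, takes a point from camera to world coordinates). Camera axes: x right, y up, looking along -z (the intrinsics and any distortion apply to the point x, -y, -z); pixel columns grow to the right and rows downward; lengths in m; the calibration is good to about 2 mm. A picture is of the moment at which its call begins: read the wrist's pose just before it. calibration takes no time and is no camera call; for the wrist camera it gives the pose at the moment of the call.
- ctrl.sign_off(): hands the job in, once; it reports no verdict.
The state is a dict: "time_s": time; "joints": joint angles; "dq": joint speeds; "joint_torque": joint torques, N m; "ee_pos": TCP position; "eef_rot": TCP orientation; "ft_force": force on the tool from outside, world axes, zero at the start; "torque": the same for the moment, N m; "opening": finger opening in m.
Only numpy, scipy, OpenCV 4.12 (cv2) and the standard library are available. Lean on these libraries where they do the work, as an engineer would, in place of code of your own. Each camera call takes 0.05 s, during which the arm holds its last target. There are 200 camera calls.

## Working session

There is one attempt and no reset: what is moved stays moved. The work goes in short steps, Python scripts to look and compute and a tool call to move; the robot and the scene stay as the last step left them, time stands still between calls to the robot, and variables do not carry over. Pictures are saved under pics/ and viewed, about 8 in all and at most 12, crops included, and the job is handed in when it is done.

Besides the shell and the picture viewer there is one more tool, called as name([rows], argument=value, ...), one row to a line, values as JSON. carry_out: Moves the arm, as the interface text tells. Its arguments: {"type":"object","properties":{"targets":{"type":"array"},"squeeze":{"type":"number"}},"required":["targets"]}

```bash
mkdir -p pics; cat > h.py <<'E'
import numpy as np, cv2
from plant import ctrl
def grab(name,fn):
    c=ctrl.calibration(name); im=ctrl.get_image(name)
    cv2.imwrite('pics/'+fn+'.png',im[:,:,::-1]); np.save('pics/'+fn+'.npy',np.array([c],dtype=object),allow_pickle=True); return im,c
def load(fn):
    return cv2.imread('pics/'+fn+'.png'), np.load('pics/'+fn+'.npy',allow_pickle=True)[0]
def w(c,u,v,z):
    f=200/np.tan(np.radians(c['vertical_fov'])/2); T=np.array(c['cam_to_world'])
    d=T[:3,:3]@np.array([(u-c['cx'])/f,-(v-c['cy'])/f,-1]); o=T[:3,3]
    return o+d*(z-o[2])/d[2]
def px(c,p):
    f=200/np.tan(np.radians(c['vertical_fov'])/2); T=np.array(c['cam_to_world'])
    q=T[:3,:3].T@(np.array(p)-T[:3,3]); return np.array([c['cx']+f*q[0]/-q[2], c['cy']-f*q[1]/-q[2]])
def crop(fn,x0,y0,x1,y1,s):
    im=cv2.imread('pics/'+fn+'.png')[y0:y1,x0:x1]
    cv2.imwrite('pics/'+fn+'_c%d_%d.png'%(x0,y0),cv2.resize(im,None,fx=s,fy=s,interpolation=cv2.INTER_CUBIC))
E
python3 - <<'E'
from h import *
for n in('top','scene','wrist'):
    im,c=grab(n,n+'0'); print(n,c)
print(ctrl.state())
a=cv2.imread('pics/top0.png');
E
```

```text
top {'vertical_fov': 43.27852431840567, 'cx': 325.61745771937234, 'cy': 206.91257428908278, 'cam_to_world': array([[-0.00678475,  0.9841405 , -0.17726097,  0.22712674],
       [-0.99995479, -0.00785806, -0.00535365, -0.04334321],
       [-0.00666167,  0.17721663,  0.98414932,  1.61453697],
       [ 0.        ,  0.        ,  0.        ,  1.        ]])}
scene {'vertical_fov': 43.22416796921104, 'cx': 312.91628532064533, 'cy': 195.78997746799982, 'cam_to_world': array([[ 0.57645108, -0.40951318,  0.70710898,  1.59236762],
       [ 0.81676908,  0.31454194, -0.48368548, -0.77353099],
       [-0.02433986,  0.85636577,  0.51579574,  0.94294674],
       [ 0.        ,  0.        ,  0.        ,  1.        ]])}
wrist {'vertical_fov': 60.971861944824596, 'cx': 318.32898441471525, 'cy': 201.6223890800772, 'cam_to_world': array([[ 0.26360985,  0.92745923,  0.26519658,  0.2311694 ],
       [-0.96462777,  0.25395507,  0.07071133, -0.58532655],
       [-0.00176614, -0.27445619,  0.96159798,  0.37374224],
       [ 0.        ,  0.        ,  0.        ,  1.        ]])}
{'time_s': 0.15, 'joints': array([ 1.26350345,  0.41782691, -0.0102748 ,  1.61405945,  0.00467771,
        1.11070865, -0.05304723]), 'dq': array([-0.00035172, -0.00250746,  0.00040716, -0.00150935, -0.00138437,
       -0.00234378, -0.00033061]), 'joint_torque': array([-1.85336635e-04, -8.64756560e+01,  6.78805634e-01, -4.35063672e+01,
        1.91800663e-02,  5.80681663e-03,  6.48882292e-05]), 'ee_pos': array([ 0.16407934, -0.60278413,  0.23080041]), 'eef_rot': array([-2.67756141e-04,  7.94544384e-01, -6.07205881e-01, -4.09580578e-04]), 'ft_force': array([ 0.00918616,  0.11324926, -0.53190098]), 'torque': array([-0.00092592,  0.0147109 ,  0.00378418]), 'opening': 0.08510359009225898}
```

View pics/top0.png

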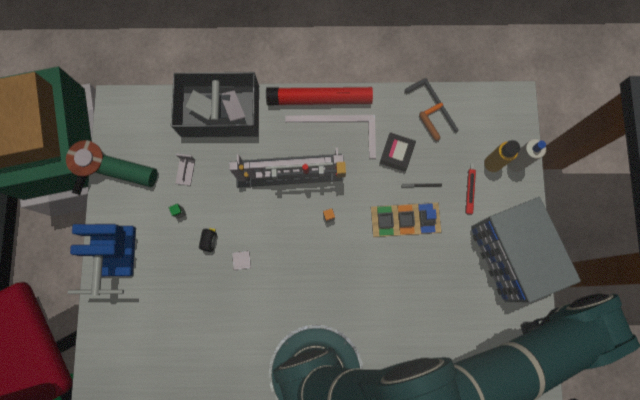

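View pics/scene0.png

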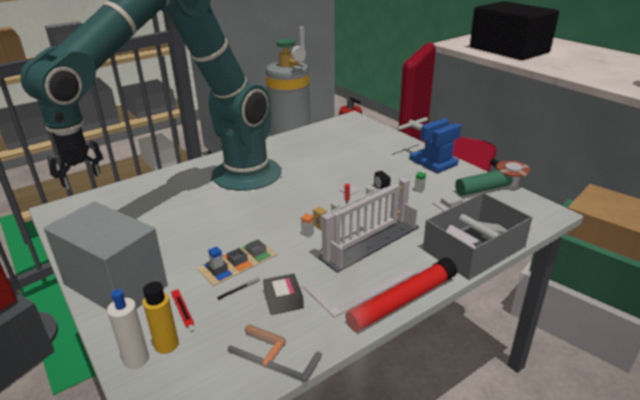

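The top view shows the gate at about (290,170), the orange block at (329,215), the rack at (406,219) with the orange pocket in the middle, and the red handle at about (306,168). I'll enlarge that area.

```bash
python3 -c "
from h import *
crop('top0',225,140,450,245,3.5)"
```

```text
(no output)
```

View pics/top0_c225_140.png

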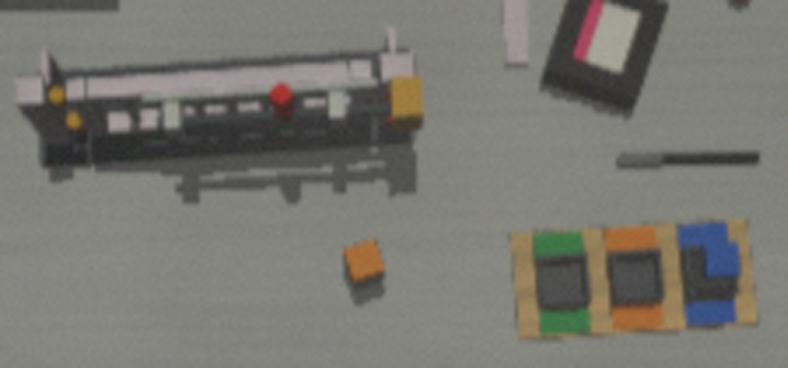

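```bash
python3 - <<'E'
from h import *
im,c=load('top0')
g=lambda x,y,z:w(c,225+(x+.5)/3.5-.5,140+(y+.5)/3.5-.5,z)
B=np.array([g(*p,.07)[:2] for p in((343,247),(374,238),(385,267),(353,279))]);print('block',B.mean(0))
for i in range(4):
    e=B[(i+1)%4]-B[i];print(np.linalg.norm(e),np.degrees(np.arctan2(e[1],e[0])))
R=np.array([g(*p,.006)[:2] for p in((512,235),(745,220),(757,322),(520,337))]);print('rack',R,R.mean(0))
for i in range(4):
    e=R[(i+1)%4]-R[i];print(np.linalg.norm(e),np.degrees(np.arctan2(e[1],e[0])))
print('pocket rim',g(636,278,.03))
print('handle',g(281,95,.214))
a,b=g(30,90,.165),g(397,66,.165);print('posts',a,b,np.degrees(np.arctan2(*(a-b)[1::-1])))
E
```

```text
block [ 0.48516082 -0.04397882]
0.028719858235247288 -74.02849321394
0.027867973239117844 -160.0263042432149
0.030330170350890952 110.33345526988698
0.030109796444225487 16.775645909242893
rack [[ 0.51609523 -0.18141455]
 [ 0.52849016 -0.39744848]
 [ 0.43326708 -0.40405035]
 [ 0.42108813 -0.18658387]] [ 0.47473515 -0.29237431]
0.21638921787971338 -86.71625863966
0.09545166004352978 -176.0339964996046
0.2178072440055206 93.20543245671237
0.09514762097274164 3.114385942984845
pocket rim [ 0.47123668 -0.29092281  0.03      ]
handle [0.59665697 0.0227502  0.214     ]
posts [0.61577769 0.23806877 0.165     ] [ 0.63413449 -0.07346939  0.165     ] 93.37214647660805
```

carry_out([
  {"grip": -1,"tx": -3.8,"ty": -3.8,"tz": -0.4},
  {"grip": -1,"tx": -3.8,"ty": -3.8,"tz": -0.4},
  {"grip": -1,"tx": -3.8,"ty": -3.8,"tz": -0.4},
  {"grip": -1,"tx": -3.8,"ty": -3.8,"tz": -0.4},
  {"grip": -1,"tx": -3.8,"ty": -3.8,"tz": -0.4},
  {"grip": -1,"tx": -3.8,"ty": -3.8,"tz": -0.4},
  {"grip": -1,"tx": -3.8,"ty": -3.8,"tz": -0.4},
  {"grip": -1,"tx": -3.8,"ty": -3.8,"tz": -0.4},
])

```text
$.targets[0]: bad value
```

carry_out([
  {"grip": -1,"tx": -3.8,"ty": -3.8,"tz": -0.4},
  {"grip": -1,"tx": -3.8,"ty": -3.8,"tz": -0.4},
  {"grip": -1,"tx": -3.8,"ty": -3.8,"tz": -0.4},
  {"grip": -1,"roll": -0.178},
  {"grip": -1,"roll": -0.178},
  {"grip": -1,"roll": -0.178},
  {"grip": -1,"roll": -0.178},
  {"grip": -1,"roll": -0.178},
])

```text
$.targets[0]: bad value
```

carry_out([
  {"grip": -1,"roll": -0.178},
  {"grip": -1,"roll": -0.178},
  {"grip": -1,"roll": -0.178},
  {"grip": -1,"roll": -0.178},
  {"grip": -1},
  {"grip": -1},
])

```text
$.targets[0]: bad value
```

```bash
cat >> h.py <<'E'
def go(x,y,z,yawdeg):
    s=ctrl.state(); q=s['eef_rot']; p=s['ee_pos']
    from scipy.spatial.transform import Rotation as Ro
    R=Ro.from_quat([*q[1:],q[0]]).as_matrix(); yaw=np.degrees(np.arctan2(R[1,0],R[0,0]))
    d=R.T@(np.array([x,y,z])-p)*100
    r=-(yawdeg-yaw+90)%180-90; r=-((yawdeg-yaw+90)%180-90)
    print('t %.2f'%s['time_s'],'p',p.round(4),'yaw %.1f'%yaw,'open %.4f'%s['opening'],'F',s['ft_force'].round(1),'tz',R[:,2].round(3)); print('shift cm',d.round(2),'roll rad %.3f'%np.radians(r))
E
python3 - <<'E'
from h import *
im,c=grab('wrist','w1'); go(.485,-.044,.28,17)
E
```

```text
t 0.20 p [ 0.1641 -0.6029  0.2309] yaw -74.8 open 0.0850 F [ 0.5  0.1 -0.2] tz [-0.     0.001 -1.   ]
shift cm [-45.5  -45.64  -4.88] roll rad 1.540
```

View pics/w1.png

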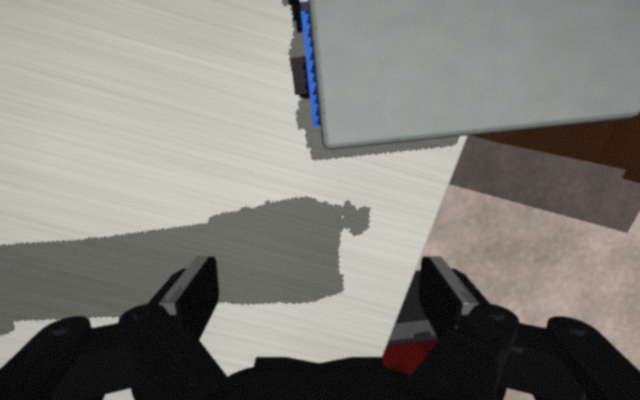

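The call was refused, so the arm hasn't moved; every row seems to need all five fields.

carry_out([
  {"grip": -1,"tx": -3.8,"ty": -3.8,"tz": -0.4,"roll": 0},
  {"grip": -1,"tx": -3.8,"ty": -3.8,"tz": -0.4,"roll": 0},
  {"grip": -1,"tx": -3.8,"ty": -3.8,"tz": -0.4,"roll": 0},
  {"grip": -1,"tx": -3.8,"ty": -3.8,"tz": -0.4,"roll": 0},
  {"grip": -1,"tx": -3.8,"ty": -3.8,"tz": -0.4,"roll": 0},
  {"grip": -1,"tx": -3.8,"ty": -3.8,"tz": -0.4,"roll": 0},
  {"grip": -1,"tx": -3.8,"ty": -3.8,"tz": -0.4,"roll": 0},
  {"grip": -1,"tx": -3.8,"ty": -3.8,"tz": -0.4,"roll": 0},
])

```text
time_s: 1.2
ee_pos: [0.3782, -0.2283, 0.2635]
eef_rot: [0.0, 0.795, -0.607, 0.0]
ft_force: [0.3, -0.4, 0.3]
opening: 0.0855
```

carry_out([
  {"grip": -1,"tx": -3.8,"ty": -3.8,"tz": -0.4,"roll": 0},
  {"grip": -1,"tx": -3.8,"ty": -3.8,"tz": -0.4,"roll": 0},
  {"grip": -1,"tx": -3.8,"ty": -3.8,"tz": -0.4,"roll": 0},
  {"grip": -1,"tx": -3.8,"ty": -3.8,"tz": -0.4,"roll": 0},
  {"grip": -1,"tx": 0,"ty": 0,"tz": 0,"roll": -0.178},
  {"grip": -1,"tx": 0,"ty": 0,"tz": 0,"roll": -0.178},
  {"grip": -1,"tx": 0,"ty": 0,"tz": 0,"roll": -0.178},
  {"grip": -1,"tx": 0,"ty": 0,"tz": 0,"roll": -0.178},
])

```text
time_s: 2.2
ee_pos: [0.4843, -0.0432, 0.2792]
eef_rot: [0.0, 0.957, -0.289, -0.0]
ft_force: [0.5, -0.3, -0.7]
opening: 0.0851
```

carry_out([
  {"grip": -1,"tx": 0,"ty": 0,"tz": 0,"roll": -0.178},
  {"grip": -1,"tx": 0,"ty": 0,"tz": 0,"roll": -0.178},
  {"grip": -1,"tx": 0,"ty": 0,"tz": 0,"roll": -0.178},
  {"grip": -1,"tx": 0,"ty": 0,"tz": 0,"roll": -0.178},
  {"grip": -1,"tx": 0,"ty": 0,"tz": 0,"roll": -0.178},
  {"grip": -1,"tx": 0,"ty": 0,"tz": 0,"roll": 0},
])

```text
time_s: 2.95
ee_pos: [0.4843, -0.0434, 0.2792]
eef_rot: [-0.0, 0.989, 0.147, -0.0]
ft_force: [0.1, 0.1, 0.3]
opening: 0.0858
```

```bash
python3 - <<'E'
from h import *
im,c=grab('wrist','w2'); go(.485,-.044,.28,17)
E
```

```text
t 3.00 p [ 0.4843 -0.0434  0.2792] yaw 16.8 open 0.0853 F [-0.1  0.4  0.6] tz [-0.  0. -1.]
shift cm [ 0.05  0.08 -0.08] roll rad -0.004
```

View pics/w2.png

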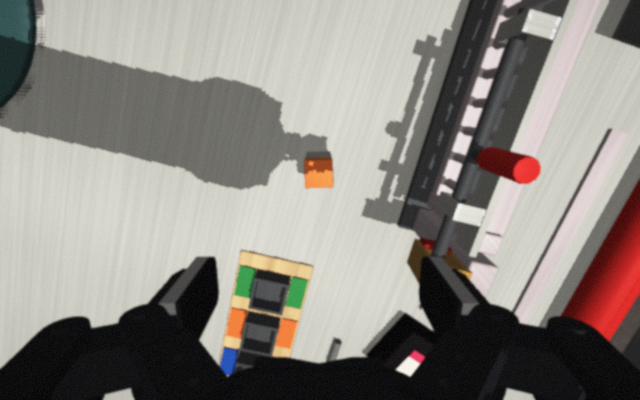

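```bash
python3 - <<'E'
from h import *
im,c=load('w2')
# orange segmentation
h=cv2.cvtColor(im,cv2.COLOR_BGR2HSV)
m=cv2.inRange(h,(3,120,90),(20,255,255)); m[:, :290]=0; m[:,345:]=0; m[200:]=0
k=cv2.findContours(m,0,2)[0]; k=max(k,key=cv2.contourArea); r=cv2.minAreaRect(k);print(r, cv2.boundingRect(k))
m2=cv2.inRange(h,(3,120,200),(20,255,255)); m2[:, :290]=0; m2[:,345:]=0; m2[200:]=0
k=max(cv2.findContours(m2,0,2)[0],key=cv2.contourArea);r=cv2.minAreaRect(k);print('bright',r)
P=np.array([w(c,u,v,.07)[:2] for u,v in cv2.boxPoints(r)]);print('top',P.mean(0))
for i in range(2):
    e=P[(i+1)%4]-P[i];print(np.linalg.norm(e),np.degrees(np.arctan2(e[1],e[0])))
m3=cv2.inRange(h,(0,150,225),(9,255,255))|cv2.inRange(h,(172,150,225),(180,255,255)); m3[:,:505]=0;m3[:,560:]=0;m3[140:200]&=255;m3[:140]=0;m3[200:]=0
k=max(cv2.findContours(m3,0,2)[0],key=cv2.contourArea);r=cv2.minAreaRect(k);print(r,w(c,*r[0],.214))
a,b=w(c,240,250,.006),w(c,313,266,.006);print('rack near edge',a,b,np.degrees(np.arctan2(*(b-a)[1::-1])))
print('green pocket',w(c,269,291,.03),'orange',w(c,260,335,.03))
crop('w2',200,130,360,380,2.4)
crop('w2',380,0,560,290,2)
a=cv2.imread('pics/w2_c200_130.png');b=cv2.imread('pics/w2_c380_0.png');H=max(a.shape[0],b.shape[0])
p=lambda i:cv2.copyMakeBorder(i,0,H-i.shape[0],0,0,0)
cv2.imwrite('pics/w2c.png',np.hstack([p(a),p(b)]))
E
```

```text
((318.1104736328125, 172.09945678710938), (29.432945251464844, 27.75106430053711), 86.98721313476562) (304, 157, 29, 31)
bright ((318.5, 178.5), (17.0, 27.0), 90.0)
top [ 0.48595965 -0.04905621]
0.028356574672554338 17.01052986989864
0.018340319625183087 -72.35643970640533
((527.0, 170.0), (24.0, 24.0), 90.0) [0.59912362 0.0232706  0.214     ]
rack near edge [ 0.41863628 -0.18507289  0.006     ] [ 0.51805782 -0.17907801  0.006     ] 3.4506202680732394
green pocket [ 0.47061452 -0.21829509  0.03      ] orange [ 0.47599671 -0.28654554  0.03      ]
```

View pics/w2c.png

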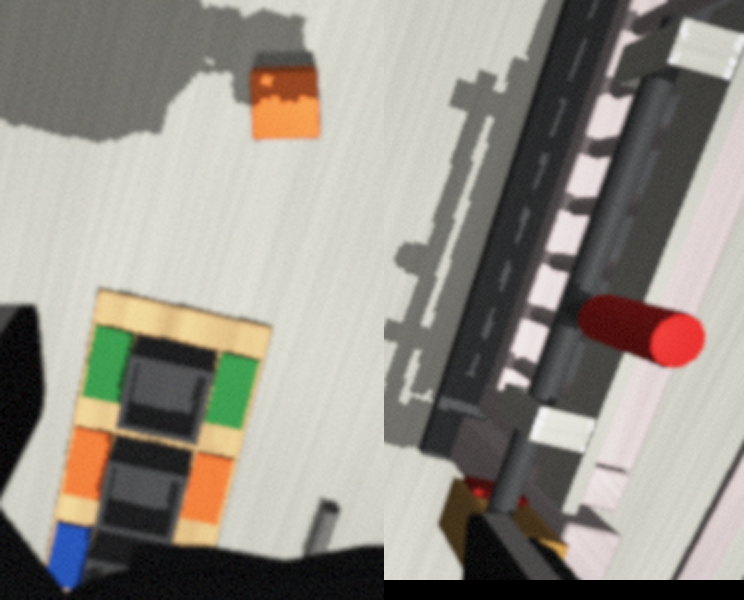

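```bash
python3 - <<'E'
from h import *
im,c=load('w2')
g=lambda x,y,z:w(c,200+(x+.5)/2.4-.5,130+(y+.5)/2.4-.5,z)[:2]
P=np.array([g(*p,.07) for p in((250,67),(318,70),(320,138),(252,138))]);print('block',P.mean(0))
for i in range(4):
    e=P[(i+1)%4]-P[i];print(np.linalg.norm(e),np.degrees(np.arctan2(e[1],e[0])))
for n,L in(('or',((70,427),(110,432),(100,500),(63,493),(195,450),(232,458),(218,523),(182,515))),('gr',((95,325),(132,330),(121,402),(84,396),(217,352),(257,358),(243,425),(206,418)))):
    Q=np.array([g(*p,.0065) for p in L]);d=Q[4:].mean(0)-Q[:4].mean(0);print(n,Q.mean(0),np.degrees(np.arctan2(d[1],d[0])))
    
go(*P.mean(0),.05,17)
E
```

```text
block [ 0.48414768 -0.0432563 ]
0.029502697767461495 14.476423786720744
0.030320271473977183 -70.66923462049127
0.03018098901100873 -162.98992600924205
0.031603892312156025 107.95395824485325
or [ 0.47473635 -0.29299686] 4.159098277294325
gr [ 0.47105801 -0.22544059] 4.084106217325131
t 3.00 p [ 0.4843 -0.0434  0.2792] yaw 16.8 open 0.0853 F [-0.1  0.4  0.6] tz [-0.  0. -1.]
shift cm [-1.000e-02 -1.000e-02  2.292e+01] roll rad -0.004
```

carry_out([
  {"grip": -1,"tx": 0,"ty": 0,"tz": 4,"roll": 0},
  {"grip": -1,"tx": 0,"ty": 0,"tz": 4,"roll": 0},
  {"grip": -1,"tx": 0,"ty": 0,"tz": 4,"roll": 0},
  {"grip": -1,"tx": 0,"ty": 0,"tz": 4,"roll": 0},
  {"grip": -1,"tx": 0,"ty": 0,"tz": 4,"roll": 0},
  {"grip": -1,"tx": 0,"ty": 0,"tz": 2.5,"roll": 0},
  {"grip": -1,"tx": 0,"ty": 0,"tz": 1.8,"roll": 0},
  {"grip": -1,"tx": 0,"ty": 0,"tz": 0,"roll": 0},
])

```text
time_s: 4.0
ee_pos: [0.484, -0.0431, 0.0356]
eef_rot: [-0.0, 0.989, 0.147, -0.001]
ft_force: [-1.0, 0.7, 0.2]
opening: 0.0852
```

carry_out([
  {"grip": 1,"tx": 0,"ty": 0,"tz": 0,"roll": 0},
  {"grip": 1,"tx": 0,"ty": 0,"tz": 0,"roll": 0},
  {"grip": 1,"tx": 0,"ty": 0,"tz": 0,"roll": 0},
  {"grip": 1,"tx": 0,"ty": 0,"tz": 0,"roll": 0},
  {"grip": 1,"tx": 0,"ty": 0,"tz": 0,"roll": 0},
  {"grip": 1,"tx": 0,"ty": 0,"tz": 0,"roll": 0},
  {"grip": 1,"tx": 0,"ty": 0,"tz": 0,"roll": 0},
  {"grip": 1,"tx": 0,"ty": 0,"tz": 0,"roll": 0},
], squeeze=60)

```text
time_s: 5.0
ee_pos: [0.4847, -0.0434, 0.037]
eef_rot: [0.0, 0.989, 0.148, 0.0]
ft_force: [-3.4, 0.2, 11.5]
opening: 0.0295
```

carry_out([
  {"grip": 1,"tx": 0,"ty": 0,"tz": -2,"roll": 0},
  {"grip": 1,"tx": 0,"ty": 0,"tz": -4,"roll": 0},
  {"grip": 1,"tx": 0,"ty": 0,"tz": -2,"roll": 0},
  {"grip": 1,"tx": -1.3,"ty": 3.9,"tz": 0,"roll": 0},
  {"grip": 1,"tx": -1.3,"ty": 3.9,"tz": 0,"roll": 0},
  {"grip": 1,"tx": -1.4,"ty": 3.9,"tz": 0,"roll": 0},
  {"grip": 1,"tx": -1.4,"ty": 3.9,"tz": 0,"roll": 0},
  {"grip": 1,"tx": -1.4,"ty": 3.9,"tz": 0,"roll": 0},
])

```text
time_s: 6.0
ee_pos: [0.4759, -0.251, 0.1162]
eef_rot: [-0.0, 0.989, 0.148, -0.0]
ft_force: [0.8, 0.3, -4.5]
opening: 0.0294
```

carry_out([
  {"grip": 1,"tx": -1.4,"ty": 4.0,"tz": 0,"roll": 0},
  {"grip": 1,"tx": 0,"ty": 0,"tz": 0,"roll": 0.118},
  {"grip": 1,"tx": 0,"ty": 0,"tz": 0,"roll": 0.118},
  {"grip": 1,"tx": 0,"ty": 0,"tz": 0,"roll": 0},
  {"grip": 1,"tx": 0,"ty": 0,"tz": 0,"roll": 0},
])

```text
time_s: 6.62
ee_pos: [0.4746, -0.2918, 0.1162]
eef_rot: [-0.0, 0.999, 0.032, -0.0]
ft_force: [1.3, 0.4, -5.1]
opening: 0.0291
```

```bash
python3 - <<'E'
from h import *
im,c=grab('wrist','w3'); go(.4747,-.2925,.048,3.4)
print('tcp px',px(c,ctrl.state()['ee_pos']))
E
```

```text
t 6.67 p [ 0.4747 -0.2918  0.1162] yaw 3.6 open 0.0291 F [ 0.3  0.1 -5.1] tz [-0.  0. -1.]
shift cm [0.   0.07 6.82] roll rad 0.004
tcp px [318.71685823 260.63708566]
```

View pics/w3.png

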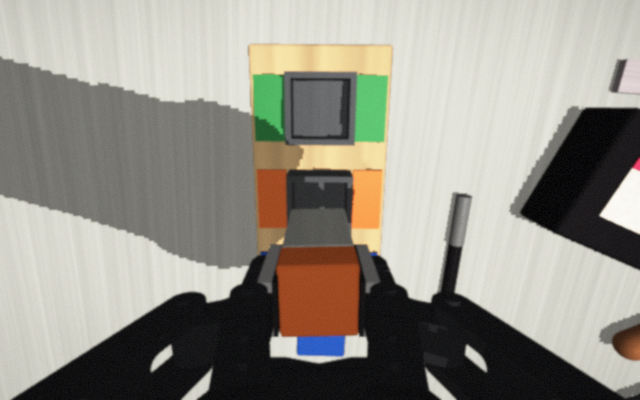

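```bash
python3 - <<'E'
from h import *
im,c=load('w3')
L=((257,169),(288,169),(286,228),(258,228),(352,169),(383,169),(381,228),(351,228))
print('or strips',np.mean([w(c,*p,.0065) for p in L],0))
G=((253,74),(285,74),(285,142),(255,142),(355,74),(388,74),(386,142),(355,142))
g=np.mean([w(c,*p,.0065) for p in G],0);print('gr',g,'->or',g+.067*np.array([np.sin(np.radians(3.4)),-np.cos(np.radians(3.4)),0]))
g=w(c,320,108,.032);print('rim',g,'->or',g+.067*np.array([np.sin(np.radians(3.4)),-np.cos(np.radians(3.4)),0]))
a,b=w(c,249,45,.006),w(c,392,45,.006);print('edge yaw',np.degrees(np.arctan2(*(b-a)[1::-1])), 'mid',(a+b)/2)
P=np.array([w(c,*p,.149) for p in((277,250),(358,248),(357,334),(279,336))]);print('block top',P.mean(0),np.linalg.norm(P[0]-P[1]))
E
```

```text
or strips [ 0.47542117 -0.29284692  0.0065    ]
gr [ 0.47154177 -0.22568049  0.0065    ] ->or [ 0.4755153  -0.29256256  0.0065    ]
rim [ 0.47119129 -0.22486438  0.032     ] ->or [ 0.47516482 -0.29174645  0.032     ]
edge yaw 3.716853178543331 mid [ 0.46891094 -0.1835307   0.006     ]
block top [ 0.47409135 -0.28927323  0.149     ] 0.028471402148226757
```

```bash
python3 - <<'E'
from h import *
im,c=load('w3')
print('bottom +y edge',w(c,289,209,.0797),w(c,350,209,.0797))
for v in(249,335):print(w(c,318,v,.1497))
crop('w3',230,150,410,370,2.7)
E
```

```text
bottom +y edge [ 0.45740503 -0.27931132  0.0797    ] [ 0.49106259 -0.27712264  0.0797    ]
[ 0.47303099 -0.27130866  0.1497    ]
[ 0.47530091 -0.30638259  0.1497    ]
```

View pics/w3_c230_150.png

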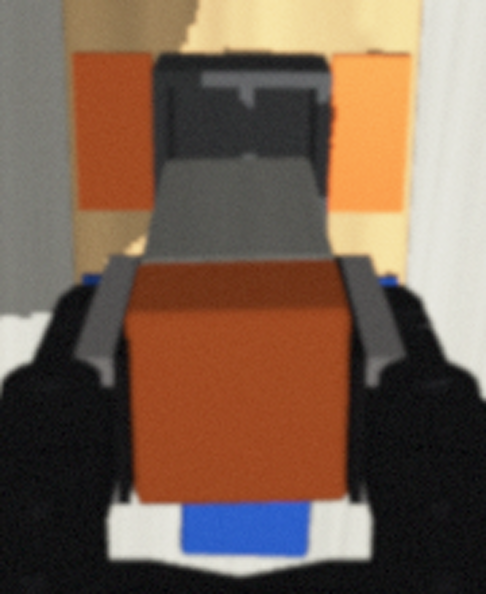

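carry_out([
  {"grip": 1,"tx": 0.1,"ty": 0.1,"tz": 1,"roll": 0},
  {"grip": 1,"tx": 0,"ty": 0,"tz": 2,"roll": 0},
  {"grip": 1,"tx": 0,"ty": 0,"tz": 1,"roll": 0},
  {"grip": 1,"tx": 0,"ty": 0,"tz": 1,"roll": 0},
  {"grip": 1,"tx": 0,"ty": 0,"tz": 0.8,"roll": 0},
  {"grip": 1,"tx": 0,"ty": 0,"tz": 0.5,"roll": 0},
  {"grip": 1,"tx": 0,"ty": 0,"tz": 0.4,"roll": 0},
  {"grip": 1,"tx": 0,"ty": 0,"tz": 0,"roll": 0},
])

```text
time_s: 7.68
ee_pos: [0.4758, -0.2929, 0.0492]
eef_rot: [-0.0, 1.0, 0.031, -0.0]
ft_force: [-0.0, -0.0, -5.0]
opening: 0.0292
```

carry_out([
  {"grip": 1,"tx": 0,"ty": 0,"tz": 0.2,"roll": 0},
  {"grip": 1,"tx": 0,"ty": 0,"tz": 0,"roll": 0},
])

```text
time_s: 7.92
ee_pos: [0.4758, -0.2929, 0.0473]
eef_rot: [0.0, 1.0, 0.03, -0.0]
ft_force: [-0.3, 0.1, -4.2]
opening: 0.0293
```

carry_out([
  {"grip": 1,"tx": 0,"ty": 0,"tz": 0.12,"roll": 0},
  {"grip": 1,"tx": 0,"ty": 0,"tz": 0,"roll": 0},
])

```text
time_s: 8.18
ee_pos: [0.4759, -0.293, 0.047]
eef_rot: [0.0, 1.0, 0.03, 0.0]
ft_force: [-6.1, 3.2, 14.2]
opening: 0.0293
```

carry_out([
  {"grip": -1,"tx": 0,"ty": 0,"tz": 0,"roll": 0},
  {"grip": -1,"tx": 0,"ty": 0,"tz": 0,"roll": 0},
  {"grip": -1,"tx": 0,"ty": 0,"tz": 0,"roll": 0},
  {"grip": -1,"tx": 0,"ty": 0,"tz": 0,"roll": 0},
  {"grip": -1,"tx": 0,"ty": 0,"tz": 0,"roll": 0},
  {"grip": -1,"tx": 0,"ty": 0,"tz": 0,"roll": 0},
])

```text
time_s: 8.93
ee_pos: [0.4758, -0.2929, 0.046]
eef_rot: [-0.0, 1.0, 0.03, -0.0]
ft_force: [0.0, 0.5, 0.5]
opening: 0.0852
```

carry_out([
  {"grip": -1,"tx": 0,"ty": 0,"tz": -2,"roll": 0},
  {"grip": -1,"tx": 0,"ty": 0,"tz": -4.7,"roll": 0},
  {"grip": -1,"tx": 0,"ty": 0,"tz": -4.7,"roll": 0},
  {"grip": -1,"tx": 0,"ty": 0,"tz": -4.7,"roll": 0},
  {"grip": -1,"tx": 0,"ty": 0,"tz": -4.7,"roll": 0},
  {"grip": -1,"tx": 0,"ty": 0,"tz": -4.6,"roll": 0},
  {"grip": -1,"tx": 1.8,"ty": -3.85,"tz": 0,"roll": 0},
  {"grip": -1,"tx": 1.8,"ty": -3.85,"tz": 0,"roll": 0},
])

```text
time_s: 9.93
ee_pos: [0.5072, -0.2128, 0.302]
eef_rot: [0.001, 1.0, 0.03, 0.001]
ft_force: [0.1, 0.4, -0.2]
opening: 0.0853
```

carry_out([
  {"grip": -1,"tx": 1.8,"ty": -3.85,"tz": 0,"roll": 0},
  {"grip": -1,"tx": 1.8,"ty": -3.85,"tz": 0,"roll": 0},
  {"grip": -1,"tx": 1.8,"ty": -3.85,"tz": 0,"roll": 0},
  {"grip": -1,"tx": 1.8,"ty": -3.85,"tz": 0,"roll": 0},
  {"grip": -1,"tx": 1.7,"ty": -3.85,"tz": 0,"roll": 0},
  {"grip": -1,"tx": 1.7,"ty": -3.85,"tz": 0,"roll": 0},
  {"grip": -1,"tx": 0,"ty": 0,"tz": 0,"roll": 0},
  {"grip": -1,"tx": 0,"ty": 0,"tz": 0,"roll": 0},
])

```text
time_s: 10.92
ee_pos: [0.5985, 0.0229, 0.3009]
eef_rot: [0.0, 1.0, 0.031, 0.0]
ft_force: [0.7, 0.4, -1.0]
opening: 0.0853
```

```bash
python3 - <<'E'
from h import *
im,c=grab('wrist','w4'); grab('scene','s4'); grab('top','t4'); go(.5985,.023,.175,3.4)
a=cv2.resize(cv2.imread('pics/w4.png')[0:400,120:520],None,fx=1.1,fy=1.1)
b=cv2.resize(cv2.imread('pics/s4.png')[225:295,190:290],(400,280),interpolation=cv2.INTER_CUBIC)
d=cv2.resize(cv2.imread('pics/t4.png')[195:245,360:450],(400,222),interpolation=cv2.INTER_CUBIC)
r=np.vstack([b,d]); H=max(r.shape[0],a.shape[0]); p=lambda i:cv2.copyMakeBorder(i,0,H-i.shape[0],0,0,0)
cv2.imwrite('pics/c4.png',np.hstack([p(a)[:,:400],p(r)]))
E
```

```text
t 11.07 p [0.5986 0.022  0.3005] yaw 3.4 open 0.0855 F [-0.4  0.5 -0.8] tz [ 0. -0. -1.]
shift cm [-0.   -0.1  12.55] roll rad 0.000
```

View pics/c4.png

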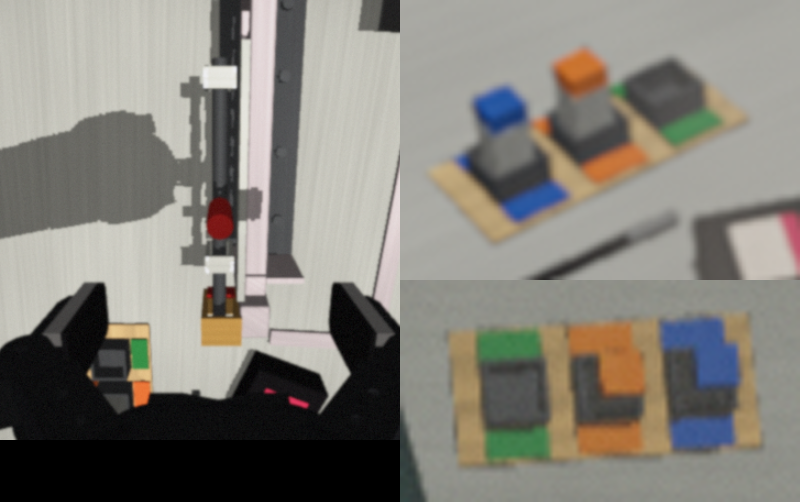

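The orange block stands seated in its own slot, at the same height as the blue one. The handle's top is at about wrist (320,205), so I can compute where to grip it.

```bash
python3 - <<'E'
from h import *
im,c=load('w4'); h=cv2.cvtColor(im,cv2.COLOR_BGR2HSV)
m=cv2.inRange(h,(0,140,60),(8,255,255))|cv2.inRange(h,(172,140,60),(180,255,255)); m[:, :290]=0;m[:,350:]=0;m[250:]=0
k=max(cv2.findContours(m,0,2)[0],key=cv2.contourArea);x,y,W,H=cv2.boundingRect(k);print(x,y,W,H)
u=x+W/2-.5; v=y+H-W/2-.5; p=w(c,u,v,.214);print(u,v,p); go(*p[:2],.175,3.4)
a,b=w(c,120+235/1.1,45/1.1,.16),w(c,120+235/1.1,45/1.1,.16)
E
```

```text
308 180 25 38
320.0 205.0 [0.59955661 0.02384391 0.214     ]
t 11.07 p [0.5986 0.022  0.3005] yaw 3.4 open 0.0855 F [-0.4  0.5 -0.8] tz [ 0. -0. -1.]
shift cm [ 0.11 -0.18 12.55] roll rad 0.000
```

carry_out([
  {"grip": -1,"tx": 0.1,"ty": -0.15,"tz": 2,"roll": 0},
  {"grip": -1,"tx": 0,"ty": 0,"tz": 3.5,"roll": 0},
  {"grip": -1,"tx": 0,"ty": 0,"tz": 3.5,"roll": 0},
  {"grip": -1,"tx": 0,"ty": 0,"tz": 2.2,"roll": 0},
  {"grip": -1,"tx": 0,"ty": 0,"tz": 1.2,"roll": 0},
  {"grip": -1,"tx": 0,"ty": 0,"tz": 0,"roll": 0},
])

```text
time_s: 11.82
ee_pos: [0.5993, 0.0246, 0.1754]
eef_rot: [-0.0, 1.0, 0.03, -0.001]
ft_force: [-0.7, -0.6, 0.3]
opening: 0.0855
```

carry_out([
  {"grip": 1,"tx": 0,"ty": 0,"tz": 0,"roll": 0},
  {"grip": 1,"tx": 0,"ty": 0,"tz": 0,"roll": 0},
  {"grip": 1,"tx": 0,"ty": 0,"tz": 0,"roll": 0},
  {"grip": 1,"tx": 0,"ty": 0,"tz": 0,"roll": 0},
  {"grip": 1,"tx": 0,"ty": 0,"tz": 0,"roll": 0},
  {"grip": 1,"tx": 0,"ty": 0,"tz": 0,"roll": 0},
  {"grip": 1,"tx": 0,"ty": 0,"tz": 0,"roll": 0},
  {"grip": 1,"tx": 0,"ty": 0,"tz": 0,"roll": 0},
], squeeze=70)

```text
time_s: 12.82
ee_pos: [0.5997, 0.0247, 0.1765]
eef_rot: [0.0, 1.0, 0.03, 0.0]
ft_force: [-3.0, -0.7, 4.9]
opening: 0.0164
```

carry_out([
  {"grip": 1,"tx": 0,"ty": 0,"tz": -0.4,"roll": 0},
  {"grip": 1,"tx": 0,"ty": 0,"tz": -0.4,"roll": 0},
  {"grip": 1,"tx": 0,"ty": 0,"tz": -0.4,"roll": 0},
  {"grip": 1,"tx": 0,"ty": 0,"tz": 0,"roll": 0},
  {"grip": 1,"tx": 0,"ty": 0,"tz": 0,"roll": 0},
])

```text
time_s: 13.45
ee_pos: [0.5996, 0.0248, 0.188]
eef_rot: [-0.0, 1.0, 0.031, -0.0]
ft_force: [-1.9, 0.7, -2.5]
opening: 0.0164
```

carry_out([
  {"grip": 1,"tx": 0,"ty": -0.6,"tz": 0,"roll": 0},
  {"grip": 1,"tx": 0,"ty": -0.6,"tz": 0,"roll": 0},
  {"grip": 1,"tx": 0,"ty": -0.6,"tz": 0,"roll": 0},
  {"grip": 1,"tx": 0,"ty": 0,"tz": 0,"roll": 0},
])

```text
time_s: 13.95
ee_pos: [0.5985, 0.0437, 0.1881]
eef_rot: [-0.0, 1.0, 0.031, -0.0]
ft_force: [-2.3, 1.1, -2.7]
opening: 0.0162
```

carry_out([
  {"grip": 1,"tx": 0,"ty": -0.6,"tz": 0,"roll": 0},
  {"grip": 1,"tx": 0,"ty": -0.6,"tz": 0,"roll": 0},
  {"grip": 1,"tx": 0,"ty": -0.6,"tz": 0,"roll": 0},
  {"grip": 1,"tx": 0,"ty": -0.6,"tz": 0,"roll": 0},
  {"grip": 1,"tx": 0,"ty": -0.3,"tz": 0,"roll": 0},
  {"grip": 1,"tx": 0,"ty": 0,"tz": 0,"roll": 0},
])

```text
time_s: 14.7
ee_pos: [0.5969, 0.0701, 0.1881]
eef_rot: [-0.0, 1.0, 0.031, -0.0]
ft_force: [-2.8, 0.3, -2.6]
opening: 0.0162
```

carry_out([
  {"grip": 1,"tx": -0.75,"ty": -0.17,"tz": 0,"roll": 0.052},
  {"grip": 1,"tx": -0.75,"ty": -0.17,"tz": 0,"roll": 0.052},
  {"grip": 1,"tx": -0.75,"ty": -0.17,"tz": 0,"roll": 0.052},
  {"grip": 1,"tx": -0.75,"ty": -0.17,"tz": 0,"roll": 0.052},
  {"grip": 1,"tx": 0,"ty": 0,"tz": 0,"roll": 0},
])

```text
time_s: 15.32
ee_pos: [0.5675, 0.077, 0.1885]
eef_rot: [-0.0, 0.997, -0.073, 0.001]
ft_force: [3.1, 0.5, -3.0]
opening: 0.0165
```

```bash
cat >> h.py <<'E'
def arc(yaw0=3.45,p0=(.5969,.0701),r=(-.030,-.1445)):
    from scipy.optimize import least_squares
    c,s=np.cos(np.radians(yaw0)),np.sin(np.radians(yaw0)); F=np.array([[c,-s],[s,c]]); r=np.array(r)
    pos=lambda t:np.array(p0)+F@(np.array([[np.cos(t),np.sin(t)],[-np.sin(t),np.cos(t)]])@r-r)
    p=ctrl.state()['ee_pos']; t=least_squares(lambda t:pos(t[0])-p[:2],[.2]).x[0]
    print('theta %.3f off-arc mm'%t,((p[:2]-pos(t))*1000).round(1)); e=pos(.525)
    go(*e,p[2],yaw0-np.degrees(.525)); print(ctrl.state()['torque'])
E
python3 -c "
from h import *
arc()"
```

```text
theta 0.205 off-arc mm [-0.2 -0.4]
t 15.32 p [0.5675 0.077  0.1885] yaw -8.4 open 0.0165 F [ 3.1  0.5 -3. ] tz [ 0.001  0.    -1.   ]
shift cm [-4.39 -1.72 -0.01] roll rad 0.318
[ 0.08379399 -0.36639911  0.12853816]
```

carry_out([
  {"grip": 1,"tx": -0.76,"ty": -0.17,"tz": 0,"roll": 0.053},
  {"grip": 1,"tx": -0.76,"ty": -0.17,"tz": 0,"roll": 0.053},
  {"grip": 1,"tx": -0.76,"ty": -0.17,"tz": 0,"roll": 0.053},
  {"grip": 1,"tx": -0.76,"ty": -0.17,"tz": 0,"roll": 0.053},
  {"grip": 1,"tx": -0.76,"ty": -0.17,"tz": 0,"roll": 0.053},
  {"grip": 1,"tx": -0.76,"ty": -0.17,"tz": 0,"roll": 0.053},
  {"grip": 1,"tx": 0,"ty": 0,"tz": 0,"roll": 0},
  {"grip": 1,"tx": 0,"ty": 0,"tz": 0,"roll": 0},
])

```text
time_s: 16.32
ee_pos: [0.5269, 0.0989, 0.1882]
eef_rot: [-0.0, 0.973, -0.23, 0.0]
ft_force: [4.0, -0.3, -2.7]
opening: 0.0163
```

```bash
python3 - <<'E'
from h import *
arc(); grab('scene','s5'); grab('top','t5'); grab('wrist','w5'); arc()
a=cv2.resize(cv2.imread('pics/s5.png')[150:310,170:450],(790,451),interpolation=cv2.INTER_CUBIC)
b=cv2.resize(cv2.imread('pics/t5.png')[140:240,160:460],(440,147),interpolation=cv2.INTER_AREA)
d=cv2.resize(cv2.imread('pics/w5.png'),(235,147)); r=np.hstack([b,d]); r=cv2.copyMakeBorder(r,0,0,0,790-r.shape[1],0)
cv2.imwrite('pics/c5.png',np.vstack([a,r]))
E
```

```text
theta 0.517 off-arc mm [-0.6 -0.8]
t 16.32 p [0.5269 0.0989 0.1882] yaw -26.6 open 0.0163 F [ 4.  -0.3 -2.7] tz [ 0.001  0.    -1.   ]
shift cm [-0.1  -0.12 -0.  ] roll rad 0.001
[-0.11734648 -0.65052998  0.14145047]
theta 0.518 off-arc mm [-0.7 -0.8]
t 16.48 p [0.5267 0.099  0.1881] yaw -26.6 open 0.0164 F [ 3.2 -1.9 -3.5] tz [ 0.  0. -1.]
shift cm [-0.08 -0.12  0.  ] roll rad 0.000
[-0.22138392 -0.80088604  0.03610037]
```

View pics/c5.png

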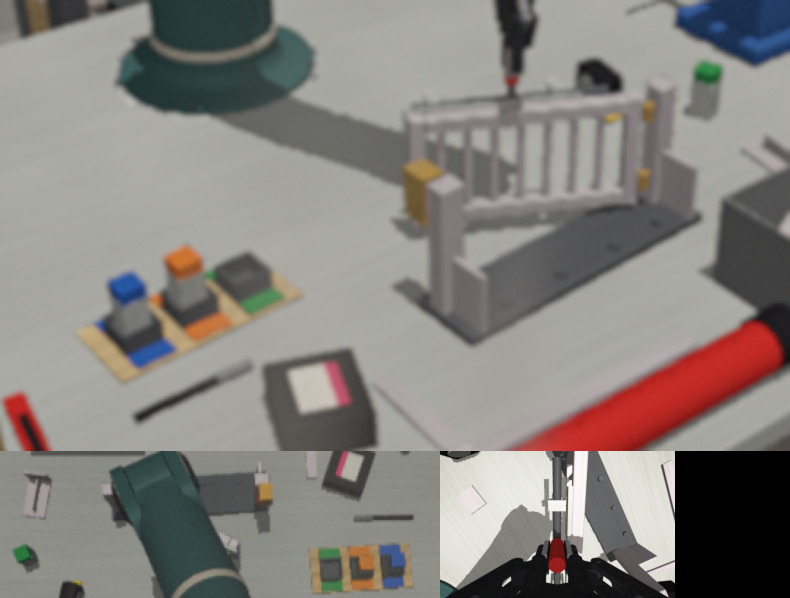

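The gate is open about 30° with the handle gripped, the orange block is upright in its slot, and nothing else in view has moved. I'll hold for a moment, then hand in.

carry_out([
  {"grip": 1,"tx": 0,"ty": 0,"tz": 0,"roll": 0},
  {"grip": 1,"tx": 0,"ty": 0,"tz": 0,"roll": 0},
  {"grip": 1,"tx": 0,"ty": 0,"tz": 0,"roll": 0},
  {"grip": 1,"tx": 0,"ty": 0,"tz": 0,"roll": 0},
])

```text
time_s: 16.98
ee_pos: [0.5263, 0.0992, 0.1881]
eef_rot: [-0.0, 0.973, -0.23, 0.0]
ft_force: [4.2, -1.0, -2.2]
opening: 0.0159
```

```bash
python3 -c "
from h import *
arc(); print(ctrl.sign_off())"
```

```text
theta 0.521 off-arc mm [-0.7 -0.9]
t 16.98 p [0.5263 0.0992 0.1881] yaw -26.6 open 0.0159 F [ 4.2 -1.  -2.2] tz [ 0.  0. -1.]
shift cm [-0.03 -0.12  0.  ] roll rad -0.000
[-0.27471778 -0.90071459 -0.06336664]
the job is handed in; nothing more can be done
None
```

I put the orange block back upright in its orange slot and let go of it. I then lifted the bolt about 12 mm by its red handle, drew it about 45 mm out of the keeper, and swung the gate open. The job was handed in at 17.0 s with the handle still gripped at a 70 N setting.

**Last checks:**
- **Gate:** its angle worked out at about 0.52 rad (30°) from the tool's position on the handle's arc. The tool sat about 1 mm off that arc. The force was about 4 N, close to what the spring should give.
- **Block:** the last pictures show it upright and seated at the same height as the blue one.
- **Other objects:** nothing else in view had moved, judged by eye. The arm hid part of the bench in the last top picture.

**Small things that didn't go cleanly:**
- My first move calls were refused for missing fields, so nothing moved.
- The handle grip read 16 mm on an 18 mm handle, and crept from 16.4 to 15.9 mm over the last half second. The tool also drifted about 0.5 mm in that time, but the gate held its angle.

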